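# Clamp the strainer pot and crack its stuck lid open

### The arm

A 6-joint arm with a two-finger parallel gripper is mounted at the origin on the work surface. World frame = base frame: x ahead of the robot, y to its left, z up, the work surface at z = 0. Lengths are in mm, angles in degrees, forces in N, time in s.
With the tool pointing down it reaches from about 350 to 850 mm from the base axis. Payload 8.1 kg.
Tool frame: the origin (TCP) lies midway between the tips of the shut fingers; the grasp point (between the pads) lies 19 mm behind it; z points along the fingers, y is the direction in which the jaws open and shut (so a half turn about z gives the same grasp; the last joint's range is limited). The gripper opens to 85 mm and grips with 20 to 120 N. Pads are 22 mm wide; open, the fingers measure 114 mm over their backs; the gripper's body (76 mm by 85 mm) begins 54 mm behind the grasp point. The pads swing forward as they close: fully open they stand 13 mm farther back than shut.
Start: joints at [-78.977, 7.471, 85.268, -0, 87.261, -4.893], TCP at [164.565, -576.995, 231.292] pointing down, gripper open.
Joint ranges: [-169.43, 169.43], [-51.17, 129.36], [1.28, 143.12], [-76.62, 256.62], [0, 156.53], [-152.29, 152.29]. Speed limits (degrees/s): [136.94, 136.94, 159.86, 180, 180, 180].

### API

Orientations are given as [roll, pitch, yaw] about the fixed x, y, z axes, in that order (R = Rz(yaw) Ry(pitch) Rx(roll)).
In Python, from bench import telemetry, snapshot, camera_params, job gives the robot as it stands. The module is installed in compiled form; this text tells all that it offers.
- The arm moves only by the shell command python3 -m jog 'ROWS' [FORCE]. ROWS is JSON, a list that holds one entry, the list of rows, each a list of 7 numbers: the shift along the tool's x, y, z in units of 50 mm (1.0 is 50 mm), then the turn, a rotation vector about the tool's x, y, z in units of 2 pi rad (1.0 is 2 pi rad), then the opening, from 0 (shut) to 1 (fully open). In form: [[[dx, dy, dz, rx, ry, rz, claw], ...]]. A call has 1 to 12 rows; each row shifts and turns the commanded pose from where the row before left it, along the tool's axes as they then stand; what a row does not reach is not made up. A row lasts 1/8 s, in which the tool goes at most 62.5 mm and 10.7 degrees, less where a joint would pass 70% of its speed; a pose out of reach is approached as far as the arm can. A call with a number of a shift or a turn outside -1 to 1 is refused whole. A call with a gripper value outside its range is refused whole. The fingers move at their own pace and stop on an object; FORCE is the grip in N (left out, the last holds). Time passes only in rows, so rows that do not move let the fingers close. It gives the time, the measured TCP pose, the force and the opening at its end, in the units of the state.
- telemetry.sense(): the state, without advancing time (a new reading comes with each control period).
- snapshot(name): name is "side" or "top"; returns (picture, depth): 400x640x3 uint8, red, green, blue; 400x640 float32, mm along the optical axis (not along the pixel's ray), 0 where there is no reading.
- camera_params(name): a dict with "K" (3x3 intrinsics, pixels), "extrinsics" (4x4, takes a point from camera to world coordinates). Camera axes: x right, y down, z forward; pixel columns grow to the right and rows downward; lengths in mm; the calibration is good to about 2 mm. A picture is of the moment at which its call begins. camera_params takes no time and is no camera call.
- job.hand_in(): hands the job in, once; it reports no verdict.
The state is a dict: "time": time; "joint_pos": joint angles; "qd": joint speeds; "joint_efforts": joint torques, N m; "tool_pos": TCP position; "tcp_rot": TCP orientation; "ft_force": force on the tool from outside, world axes, zero at the start; "wrist_torque": the same for the moment, N m; "finger_gap": finger opening in mm.
Only numpy, scipy, OpenCV 4.12 (cv2) and the standard library are available. Lean on these libraries where they do the work, as an engineer would, in place of code of your own. Each camera call takes 0.05 s, during which the arm holds its last target. There are 200 camera calls.

### The job

Slide the clamp's jaw shut until it presses firmly on the foot of the pump's strainer pot. With the pot clamped, pull the stuck lid up by its handle until it breaks free of its seal, without whipping it off, and finish still holding it, level, just above the pot, about 2 cm clear of the rim and resting on nothing (the program ends with the lid in the grip). Leave the jaw shut and the loose things on the bench alone.

Things in the scene. Friction and masses are not known exactly. Their poses are not given: they have to be found in the camera images.
- fixture: Clamping fixture bolted to the bench: steel plate 160 (x) by 330 (y) by 12 mm. Origin at bench level under the pot's place; the plate runs from y = -105 to +225 mm, z up. Its -x side faces roughly towards the robot (yaw varies); the sliding jaw is on its +y side, a fixed stop with a lip over the pot's foot on its -y side.
- jaw_grip (a point): Point to grip on the jaw's upright post, on the post's axis, 20 mm below its flat top, 76 mm above the bench. The post is a plain grey bar 30 mm (fixture x) by 16 mm (fixture y), rising from a ram 30 mm above the bench to 96 mm; pinch it across its 16 mm and slide it along the fixture's -y. It stands 75 mm behind the jaw's pressing face.
- jaw_face (a point): Middle of the jaw's pressing face, on the fixture plate (12 mm above the bench), 100 mm wide; a lip 10 mm thick reaches 9 mm past it over the pot's foot. Its y in the pot's frame is 65 mm at contact.
- jaw: Sliding jaw: a wide grey block 100 by 22 by 22 mm with a lip, a ram behind it and an upright post to move it by. Slides only along the fixture's y, towards -y to shut; starts with its face 15 to 45 mm from the pot's foot, has about 3 N of dry friction, stays where it is left; its own end stop lies 9 mm past the foot's face. Origin at jaw_face.
- pot: Loose black plastic strainer pot, about 1 kg, standing in the fixture: square foot 130 by 130 by 10 mm, ribbed round body 104 mm (113 over the ribs) wide, rim 106 mm above its underside, a pipe stub 44 mm wide on its -x side ending 80 mm from the axis. Origin at the centre of its underside, 12 mm above the bench; axes parallel to the fixture's. Unclamped it comes up with the lid.
- lid: Loose round aluminium lid, about 300 g, 120 mm wide, 12 mm thick, with a small round window and, standing on its middle, an upright handle block 36 mm long (x), 14 mm thick (y), 40 mm high. Origin at the centre of its underside, which rests on the pot's rim 118 mm above the bench; axes parallel to the pot's. It stays stuck until pulled straight up with 10 to 16 N and is free once 8 mm up.
- lid_grip (a point): Point to grip on the lid's handle, in the middle of it, 26 mm above the lid's top face and 14 mm below the handle's flat top; 38 mm above the lid's origin, 156 mm above the bench while shut. Pinch it from above across its 14 mm (along the pot's y).
- pot_rim (a point): Centre of the pot's mouth, level with its rim, 106 mm above the pot's underside.
- seal_l: Sprung rubber seal pad at the pot's +y side, 34 by 8 by 8 mm, its lower face level with the rim. It squeezes the lid's edge until the lid has risen 8 mm, then springs 3 mm inward; a lid lowered again would rest on it.
- seal_r: The same at the pot's -y side.
- spare_gasket: Bystander, loose, not needed: black rubber ring, 110 mm wide, 6 mm high, to the -y side of the fixture.
- screwdriver: Bystander, loose, not needed: screwdriver lying on the robot's side of the fixture, origin near its middle.
- hammer: Bystander, loose, not needed: hammer lying beyond the fixture, origin near its middle.
- basket: Bystander, loose, not needed: grey slotted strainer basket, 84 mm wide, 70 mm high, beyond and right of the fixture.
- grease_jar: Bystander, loose, not needed: white jar, 64 mm wide, 70 mm high, left of the fixture.
- wrench: Bystander, loose, not needed: steel wrench lying on the right of the bench, origin near its middle.
- impeller: Bystander, loose, not needed: brass impeller, 72 mm wide, 30 mm high, at the fixture's +y end.
Mind the look-alikes: they are no part of the job. Leave any brown or yellow look-alike of the pot alone.

How it is judged (in metres and radians):
On the way, in this order (a step that is already met when the one before it is completed fails the run):
1. the jaw presses on the pot's foot with more than 4 N, the lid still shut (contact force between jaw and pot above 4 N and y of jaw_face in the frame of pot below 0.068 m and z of lid in the frame of pot_rim below 0.004 m), for 0.2 s.
2. the lid is pulled free of its seal by the fingers, the jaw still shut on the foot (z of lid in the frame of pot_rim above 0.009 m and contact force between the fingers and lid above 1 N and y of jaw_face in the frame of pot below 0.068 m), for 0.1 s.
At the end, for the whole second after the job is handed in: The fingers alone hold the lid, at rest, level within 0.2 rad, its underside 10 to 35 mm above the rim, its centre within 20 mm of the pot's axis; the jaw's face is within 3 mm of the pot's foot; the pot is upright (0.06 rad) and lifted less than 6 mm off the plate (z of lid in the frame of pot_rim between 0.01 and 0.035 m and horizontal distance between lid and pot_rim below 0.02 m and angle between lid's own z axis and vertical below 0.2 rad and linear speed of lid below 0.02 m/s and contact force between the fingers and lid above 1 N and contact force between lid and pot below 0.3 N and y of jaw_face in the frame of pot below 0.068 m and angle between pot's own z axis and vertical below 0.06 rad and z of pot in the frame of fixture below 0.018 m); the arm keeps its last pose, push and grip.
It fails at once if the lid is whipped up more than 80 mm above the rim (z of lid in the frame of pot_rim above 0.08 m).
It fails at once if the pot is tipped or pulled out of the fixture (angle between pot's own z axis and vertical above 0.15 rad or z of pot in the frame of fixture above 0.03 m).
It fails at once if a loose thing on the bench is shifted by more than 3 cm (distance of any of spare_gasket, screwdriver, hammer, basket, grease_jar, wrench, impeller from where it was at the start of the episode above 0.03 m).
It also fails if it takes over 45 s, if anything falls off the work surface, if the arm or the gripper's body presses on something with over 40 N, if the wrist force passes 120 N, or if a joint passes its speed limit or range.

## Working session

There is one attempt and no reset: what is moved stays moved. The work goes in short steps, Python scripts to look and compute and a shell command to move; the robot and the scene stay as the last step left them, time stands still between calls to the robot, and variables do not carry over. Pictures are saved under pics/ and viewed, about 8 in all and at most 12, crops included, and the job is handed in when it is done.

```bash
mkdir -p pics; cat > h.py <<'E'
import numpy as np, cv2
from bench import telemetry, snapshot, camera_params, job
def grab(n,name):
    p,d=snapshot(n); cv2.imwrite(f'pics/{name}.png',p[:,:,::-1]); np.savez(f'{name}.npz',p=p,d=d); return p,d
def pts(n,d):
    c=camera_params(n);K=np.array(c['K']);T=np.array(c['extrinsics'])
    v,u=np.mgrid[:d.shape[0],:d.shape[1]]
    P=np.stack([(u-K[0,2])/K[0,0]*d,(v-K[1,2])/K[1,1]*d,d],-1)
    W=P@T[:3,:3].T+T[:3,3]; W[d<=0]=np.nan; return W
E
python3 - <<'E'
from h import *
for n in('top','side'):
    p,d=grab(n,n+'0'); c=camera_params(n); print(n,np.round(c['extrinsics'],2).tolist(),np.round(c['K'],1).tolist())
print(telemetry.sense())
a=cv2.imread('pics/top0.png');b=cv2.imread('pics/side0.png')
E
```

```text
top [[-0.01, -0.99, 0.12, 362.39], [-1.0, 0.0, -0.02, 10.41], [0.02, -0.12, -0.99, 1141.52], [0.0, 0.0, 0.0, 1.0]] [[404.3, 0.0, 315.2], [0.0, 404.3, 192.5], [0.0, 0.0, 1.0]]
side [[0.99, -0.07, 0.08, 356.18], [-0.11, -0.76, 0.64, -1117.45], [0.02, -0.65, -0.76, 1424.56], [0.0, 0.0, 0.0, 1.0]] [[515.4, 0.0, 329.4], [0.0, 515.4, 199.3], [0.0, 0.0, 1.0]]
{'time': 0.1, 'joint_pos': array([-7.89766568e+01,  7.51163510e+00,  8.53233705e+01, -3.28341022e-04,
        8.72603265e+01, -4.89210915e+00]), 'qd': array([-0.07570682, -0.11438572, -0.09360306,  0.1156306 , -0.01027536,
        0.05597704]), 'joint_efforts': array([ 1.15499352e-03, -5.70951855e+01, -5.01942337e+01, -2.12577916e-04,
        8.19372159e-03, -1.54963658e-05]), 'tool_pos': array([ 164.46628197, -576.5100739 ,  230.33724362]), 'tcp_rot': array([-1.79904987e+02, -7.80314410e-03,  1.59154618e+01]), 'ft_force': array([-0.20525793, -0.03045994,  0.06753678]), 'wrist_torque': array([-0.00065579,  0.05384257, -0.01891087]), 'finger_gap': 85.57053954297987}
```

View pics/top0.png

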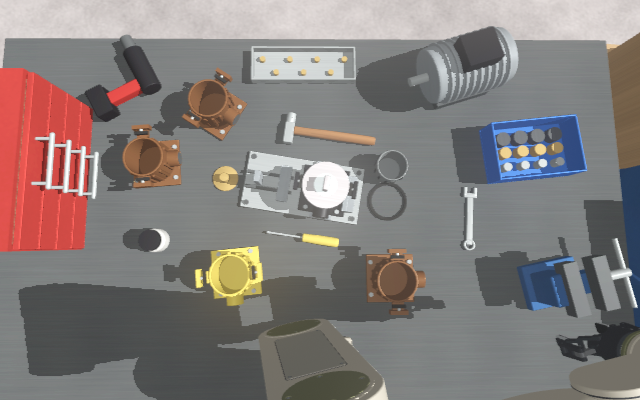

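View pics/side0.png

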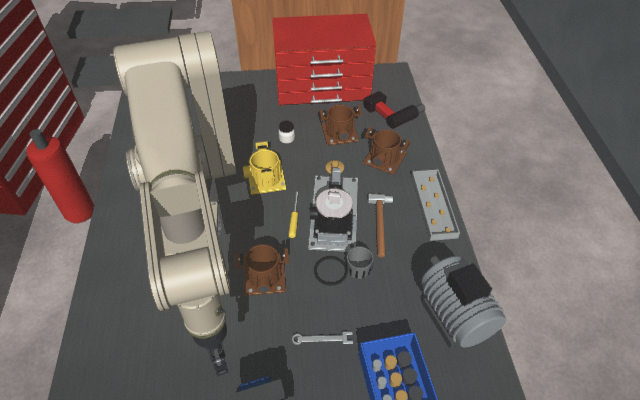

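The top view shows the fixture (u 240–365, v 150–222), the lid at about (326,185) and the jaw at about (280,183), with the post to its left. The side view shows the lid at (333,203). Next I'll measure from depth.

```bash
python3 - <<'E'
from h import *
for n,(u0,u1,v0,v1) in dict(top=(235,370,145,228),side=(300,365,155,255)).items():
    f=np.load(n+'0.npz');W=pts(n,f['d'])
    S=W[v0:v1,u0:u1].reshape(-1,3); S=S[~np.isnan(S[:,0])]
    for nm,a,b in(('plate',8,17),('jaw',30,42),('post',86,104),('lid',124,136),('handle',162,178)):
        q=S[(S[:,2]>a)&(S[:,2]<b)]
        if len(q)<4: print(n,nm,len(q));continue
        r=cv2.minAreaRect(q[:,:2].astype(np.float32)); print(n,nm,len(q),'med',np.median(q,0).round(1),'min',q.min(0).round(0),'max',q.max(0).round(0),'rect',np.round(r[0],1),np.round(r[1],1),round(r[2],1))
p=cv2.imread('pics/top0.png')[140:232,230:375]; cv2.imwrite('pics/c1.png',cv2.resize(p,None,fx=5,fy=5,interpolation=cv2.INTER_CUBIC))
E
```

```text
top plate 2583 med [509.   86.5  11.3] min [ 415. -152.    8.] max [624. 214.  17.] rect [522.6  37.6] [361.  160.3] 80.7
top jaw 607 med [519.6  68.1  33.3] min [ 450. -129.   30.] max [579. 160.  42.] rect [519.6  16.9] [284.5 100.5] 80.7
top post 127 med [528.  135.6  92.7] min [433. -39.  86.] max [554. 151.  99.] rect [492.1  56.7] [216.2  31.1] 61.0
top lid 1823 med [508.7 -35.8 129.2] min [ 450. -120.  124.] max [569.  46. 135.] rect [510.8 -36.2] [158.5 119.1] 50.6
top handle 84 med [510.  -36.2 168.6] min [493. -44. 163.] max [528. -29. 173.] rect [510.4 -36.7] [13.7 36.2] 79.9
side plate 818 med [527.8  54.1  11.2] min [ 417. -156.    8.] max [663. 285.  17.] rect [541.6  63.9] [430.2 185.7] 80.4
side jaw 264 med [ 511.2 -104.9   33.6] min [ 435. -191.   30.] max [590. 242.  42.] rect [506.3  23.4] [148.2 433.5] 2.7
side post 117 med [529.8 -48.9  92.8] min [ 435. -118.   86.] max [565. 152. 104.] rect [530.4  13.5] [260.4 132.1] 61.5
side lid 689 med [508.1 -48.  128.1] min [ 451. -124.  124.] max [570.  46. 136.] rect [509.  -41.6] [154.8 118.1] 48.3
side handle 47 med [510.  -41.  166.5] min [493. -49. 162.] max [527. -30. 176.] rect [510.1 -39.1] [18.8 33.8] 89.3
```

View pics/c1.png

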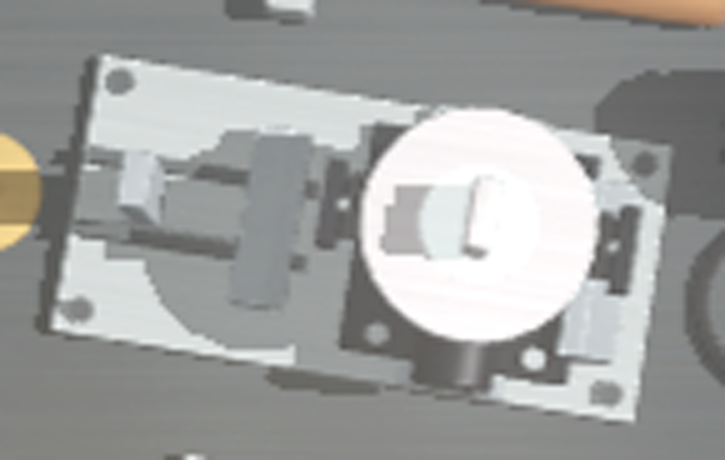

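The crop shows the post top at full-image pixel (258,176), the handle top at about (327,183) and the jaw block at about (284,184). The post and plate masks need isolating.

```bash
python3 - <<'E'
from h import *
f=np.load('top0.npz');W=pts('top',f['d'])
def g(u0,u1,v0,v1,a,b,nm):
    q=W[v0:v1,u0:u1].reshape(-1,3);q=q[(q[:,2]>a)&(q[:,2]<b)]
    r=cv2.minAreaRect(q[:,:2].astype(np.float32)); print(nm,len(q),q.mean(0).round(1),np.round(r[0],1),np.round(r[1],1),round(r[2],1)); return np.array(r[0])
h=g(315,340,170,200,165,178,'handle');p=g(250,268,165,190,88,100,'post');j=g(272,300,160,206,28,40,'jaw')
m=((W[...,2]>6)&(W[...,2]<18)).astype(np.uint8);n,l,s,c=cv2.connectedComponentsWithStats(cv2.morphologyEx(m,cv2.MORPH_OPEN,np.ones((3,3))))
k=l[210,350] or l[160,255]
for k in range(1,n):
    if s[k,4]>800:
        r=cv2.minAreaRect(W[l==k][:,:2].astype(np.float32));print('comp',s[k],r)
print(np.degrees(np.arctan2(*(p-h)[::1])),np.hypot(*(p-h)))
# impeller
g(212,240,165,192,15,45,'imp')
E
```

```text
handle 78 [509.7 -36.6 168.8] [510.5 -36.4] [13.4 36.1] 81.2
post 74 [539.1 141.5  94.9] [539.4 141.4] [15.8 29.5] 83.0
jaw 436 [529.   76.5  32.9] [530.6  84.3] [ 51.3 100.5] 80.7
comp [248 151  69  25 890] ((584.4339599609375, 81.99911499023438), (191.46702575683594, 53.22256851196289), 80.51264953613281)
comp [ 241  179   69   38 1154] ((499.56268310546875, 94.50117492675781), (194.00511169433594, 97.23628234863281), 81.5047378540039)
9.2487126244367 180.16492477536417
imp 73 [546.  239.8  27.7] [546.7 240.8] [22.5 24.1] 49.0
```

```bash
python3 -m jog '[[[0,0,0,0,0,0.0233,1],[0,0,0,0,0,0.0233,1],[0,0,0,0,0,0.0234,1],[0.283,-0.85,0,0,0,0,1],[0.283,-0.85,0,0,0,0,1],[0.283,-0.85,0,0,0,0,1],[0.283,-0.85,0,0,0,0,1],[0.283,-0.85,0,0,0,0,1],[0.283,-0.85,0,0,0,0,1],[0.283,-0.85,0,0,0,0,1],[0.283,-0.85,0,0,0,0,1],[0.283,-0.85,0,0,0,0,1]]]' 40
python3 -m jog '[[[0.283,-0.85,0,0,0,0,1],[0.283,-0.85,0,0,0,0,1],[0.283,-0.85,0,0,0,0,1],[0.283,-0.85,0,0,0,0,1],[0.283,-0.85,0,0,0,0,1],[0.283,-0.85,0,0,0,0,1],[0.283,-0.85,0,0,0,0,1],[0.283,-0.85,0,0,0,0,1],[0.283,-0.85,0,0,0,0,1],[0,0,0,0,0,0,0.6],[0,0,0,0,0,0,0.6],[0,0,0,0,0,0,0.6]]]'
```

```text
time: 1.6
tool_pos: [352.2, -218.6, 231.0]
tcp_rot: [-180.0, 0.0, -9.3]
ft_force: [0.3, 0.3, -0.8]
finger_gap: 85.5
time: 3.1
tool_pos: [539.0, 135.9, 231.3]
tcp_rot: [180.0, 0.0, -9.3]
ft_force: [-0.4, -0.6, 0.2]
finger_gap: 51.5
```

```bash
python3 -m jog '[[[0,-0.11,0,0,0,0,0.6],[0,0,0.6,0,0,0,0.6],[0,0,0.6,0,0,0,0.6],[0,0,0.6,0,0,0,0.6],[0,0,0.5,0,0,0,0.6],[0,0,0.4,0,0,0,0.6],[0,0,0.3,0,0,0,0.6],[0,0,0.2,0,0,0,0.6],[0,0,0.2,0,0,0,0.6],[0,0,0,0,0,0,0.6]]]'
python3 - <<'E'
from h import *
print(telemetry.sense()['ft_force'])
p,d=grab('side','s1'); q,_=grab('top','t1')
a=cv2.resize(p[120:270,270:400,::-1],None,fx=4,fy=4)
b=cv2.resize(q[130:240,220:380,::-1],None,fx=2.4,fy=2.4)
a=cv2.resize(a,(400,462)); b=cv2.resize(b,(400,275)); o=np.zeros((462,800,3),np.uint8); o[:,:400]=a;o[:275,400:]=b; cv2.imwrite('pics/c2.png',o)
E
```

```text
time: 4.35
tool_pos: [539.8, 142.3, 60.7]
tcp_rot: [180.0, 0.1, -9.3]
ft_force: [0.8, 0.3, -0.1]
finger_gap: 51.0
[ 0.82735776  0.25175528 -0.13055054]
```

View pics/c2.png

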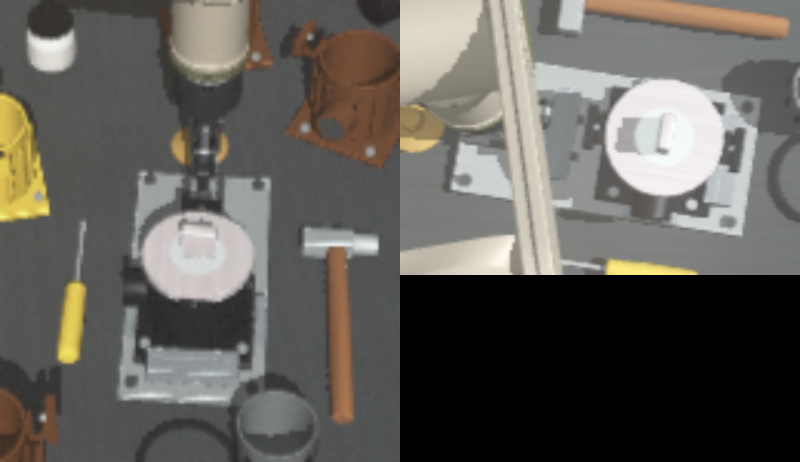

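The fingers straddle the post. Closing, then sliding.

```bash
python3 -m jog '[[[0,0,0.07,0,0,0,0.6],[0,0,0,0,0,0,0],[0,0,0,0,0,0,0],[0,0,0,0,0,0,0],[0,0,0,0,0,0,0],[0,0,0,0,0,0,0]]]' 60
python3 -m jog '[[[0,0.08,0,0,0,0,0],[0,0.08,0,0,0,0,0],[0,0.08,0,0,0,0,0],[0,0.08,0,0,0,0,0],[0,0.08,0,0,0,0,0],[0,0.08,0,0,0,0,0],[0,0.08,0,0,0,0,0]]]'
```

```text
time: 5.2
tool_pos: [540.3, 142.4, 58.1]
tcp_rot: [-180.0, -0.0, -9.3]
ft_force: [-1.8, 0.8, 3.6]
finger_gap: 15.3
time: 6.08
tool_pos: [535.7, 114.5, 58.0]
tcp_rot: [-180.0, -0.0, -9.3]
ft_force: [-2.5, 3.5, 5.5]
finger_gap: 15.2
```

```bash
python3 -m jog '[[[0,0.06,0,0,0,0,0],[0,0.06,0,0,0,0,0],[0,0.04,0,0,0,0,0],[0,0.02,0,0,0,0,0],[0,0.02,0,0,0,0,0],[0,0,0,0,0,0,0]]]'; python3 -m jog '[[[0,0.02,0,0,0,0,0],[0,0.02,0,0,0,0,0],[0,0,0,0,0,0,0]]]';python3 -m jog '[[[0,0.02,0,0,0,0,0],[0,0.02,0,0,0,0,0],[0,0,0,0,0,0,0]]]'
```

```text
time: 6.82
tool_pos: [534.0, 104.5, 58.0]
tcp_rot: [180.0, 0.0, -9.3]
ft_force: [-2.6, 2.0, 6.0]
finger_gap: 15.4
time: 7.2
tool_pos: [533.7, 102.6, 58.0]
tcp_rot: [180.0, 0.0, -9.3]
ft_force: [-2.8, 3.5, 6.1]
finger_gap: 15.2
time: 7.58
tool_pos: [533.6, 101.6, 58.1]
tcp_rot: [-179.9, -0.0, -9.3]
ft_force: [-0.7, 8.0, 4.5]
finger_gap: 15.3
```

```bash
python3 -m jog '[[[0,0.03,0,0,0,0,0],[0,0.03,0,0,0,0,0],[0,0,0,0,0,0,0]]]';python3 -m jog '[[[0,0.04,0,0,0,0,0],[0,0.04,0,0,0,0,0],[0,0,0,0,0,0,0],[0,0,0,0,0,0,0]]]'
```

```text
time: 7.95
tool_pos: [533.4, 100.6, 58.1]
tcp_rot: [-179.7, -0.0, -9.3]
ft_force: [1.2, 18.3, 2.2]
finger_gap: 14.9
time: 8.45
tool_pos: [533.4, 100.5, 58.2]
tcp_rot: [-179.4, -0.1, -9.2]
ft_force: [7.5, 39.6, -4.5]
finger_gap: 15.0
```

```bash
python3 -m jog '[[[0,-0.05,0,0,0,0,0],[0,-0.05,0,0,0,0,0],[0,0,0,0,0,0,0]]]'
```

```text
time: 8.82
tool_pos: [533.4, 100.6, 58.0]
tcp_rot: [-179.9, -0.0, -9.2]
ft_force: [0.4, 12.1, 3.0]
finger_gap: 14.8
```

Now release gently and rise clear.

```bash
python3 -m jog '[[[0,-0.015,0,0,0,0,0],[0,0,0,0,0,0,0.3],[0,0,0,0,0,0,0.6],[0,0,0,0,0,0,0.6],[0,0,0,0,0,0,0.6],[0,0,-0.3,0,0,0,0.6],[0,0,-0.6,0,0,0,0.6],[0,0,-0.8,0,0,0,0.6],[0,0,-0.8,0,0,0,0.6],[0,0,-0.6,0,0,0,0.6],[0,0,-0.4,0,0,0,0.6],[0,0,0,0,0,0,0.6]]]'
python3 -m jog '[[[0,0,0,0,0,0,0.6]]]'
python3 - <<'E'
from h import *
p,d=grab('side','s2');W=pts('side',d)
def g(W,u0,u1,v0,v1,a,b,nm):
    q=W[v0:v1,u0:u1].reshape(-1,3);q=q[(q[:,2]>a)&(q[:,2]<b)]
    if len(q)<4: print(nm,len(q)); return
    r=cv2.minAreaRect(q[:,:2].astype(np.float32)); print(nm,len(q),q.mean(0).round(1),np.round(r[0],1),np.round(r[1],1),round(r[2],1))
g(W,315,350,180,215,165,178,'handle side');g(W,310,360,175,225,126,135,'lid side')
q,d=grab('top','t2');W=pts('top',d)
g(W,315,340,170,200,165,178,'handle top');g(W,290,360,150,215,126,135,'lid top');g(W,250,285,160,190,88,100,'post top')
o=np.hstack([cv2.resize(p[120:270,270:400,::-1],(400,460)),cv2.resize(q[130:230,230:370,::-1],(400,286)) if 0 else cv2.resize(q[110:240,250:363,::-1],(400,460))]);cv2.imwrite('pics/c3.png',o)
E
```

```text
time: 10.32
tool_pos: [534.3, 99.7, 234.9]
tcp_rot: [-179.9, -0.2, -9.3]
ft_force: [0.1, 0.0, -1.0]
finger_gap: 51.2
time: 10.45
tool_pos: [532.6, 99.6, 231.4]
tcp_rot: [180.0, 0.1, -9.3]
ft_force: [-0.9, 0.5, -0.7]
finger_gap: 51.0
handle side 29 [509.9 -41.2 168.3] [510.2 -41.2] [15.7 33.8] 75.3
lid side 530 [511.  -47.1 129.1] [510.9 -45. ] [118.8 147.9] 22.2
handle top 81 [509.4 -37.6 168.8] [510.2 -37.8] [13.7 35.3] 80.2
lid top 1694 [509.4 -38.1 129.4] [511.1 -40.4] [118.4 153.3] 20.9
post top 72 [532.3  99.8  94.8] [532.7 100.2] [15.8 29.8] 81.9
```

View pics/c3.png

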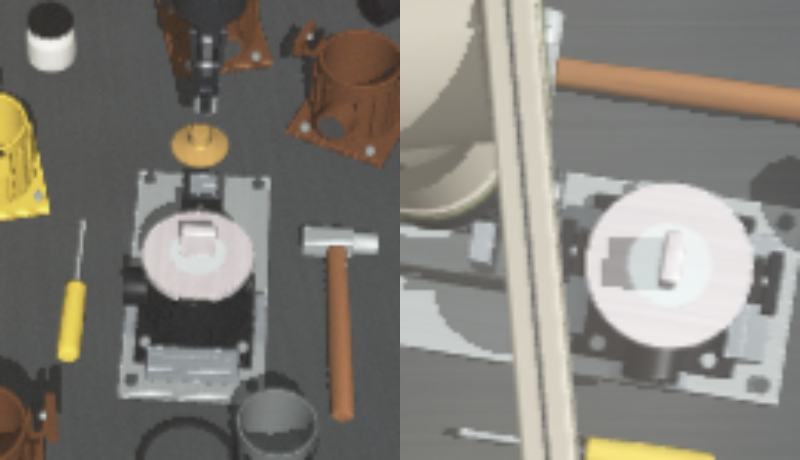

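Post-to-handle distance is 139.8 mm (140 expected when shut), and both pictures show the jaw against the foot with the lid in place. Going above the handle and down.

```bash
python3 -m jog '[[[0,0.5,0,0,0,0,0.6],[0,0.6,0,0,0,0,0.6],[0,0.6,0,0,0,0,0.6],[0,0.6,0,0,0,0,0.6],[0,0.49,0,0,0,0,0.6],[0,0,0,0,0,0,0.6],[0,0,0,0,0,0,0.6]]]'
python3 -m jog '[[[0,0,0.4,0,0,0,0.6],[0,0,0.4,0,0,0,0.6],[0,0,0.4,0,0,0,0.6],[0,0,0.3,0,0,0,0.6],[0,0,0.2,0,0,0,0.6],[0,0,0.15,0,0,0,0.6],[0,0,0,0,0,0,0.6],[0,0,0,0,0,0,0.6]]]'
```

```text
time: 11.42
tool_pos: [510.5, -37.5, 232.0]
tcp_rot: [-180.0, 0.1, -9.3]
ft_force: [0.1, 0.1, 0.3]
finger_gap: 51.4
time: 12.42
tool_pos: [511.2, -38.1, 140.9]
tcp_rot: [-180.0, -0.1, -9.3]
ft_force: [-0.1, 0.2, 0.2]
finger_gap: 50.9
```

```bash
python3 -m jog '[[[0,0,0.06,0,0,0,0.6],[0,0,0,0,0,0,0.3],[0,0,0,0,0,0,0],[0,0,0,0,0,0,0],[0,0,0,0,0,0,0],[0,0,0,0,0,0,0],[0,0,0,0,0,0,0]]]' 70
python3 -m jog '[[[0,0,-0.03,0,0,0,0],[0,0,-0.03,0,0,0,0],[0,0,0,0,0,0,0]]]'
```

```text
time: 13.3
tool_pos: [510.8, -38.0, 137.6]
tcp_rot: [-180.0, -0.0, -9.3]
ft_force: [-2.4, 1.5, 5.6]
finger_gap: 13.5
time: 13.68
tool_pos: [510.0, -37.9, 139.1]
tcp_rot: [-180.0, 0.1, -9.3]
ft_force: [2.4, 0.8, -11.3]
finger_gap: 13.2
```

```bash
python3 -m jog '[[[0,0,-0.03,0,0,0,0],[0,0,-0.03,0,0,0,0],[0,0,0,0,0,0,0]]]'; python3 -m jog '[[[0,0,-0.03,0,0,0,0],[0,0,-0.03,0,0,0,0],[0,0,0,0,0,0,0]]]'
```

```text
time: 14.05
tool_pos: [510.1, -37.9, 143.0]
tcp_rot: [180.0, 0.1, -9.3]
ft_force: [-1.3, 0.8, -11.9]
finger_gap: 13.2
time: 14.42
tool_pos: [512.2, -38.4, 148.2]
tcp_rot: [180.0, -0.2, -9.3]
ft_force: [-0.4, -0.4, -2.5]
finger_gap: 12.9
```

The force has dropped to about the lid's weight, so it is free. Raise gently about 10 mm more, then check.

```bash
python3 -m jog '[[[0,0,-0.03,0,0,0,0],[0,0,-0.04,0,0,0,0],[0,0,-0.04,0,0,0,0],[0,0,-0.04,0,0,0,0],[0,0,-0.04,0,0,0,0],[0,0,-0.02,0,0,0,0],[0,0,0,0,0,0,0],[0,0,0,0,0,0,0],[0,0,0,0,0,0,0],[0,0,0,0,0,0,0]]]'
python3 - <<'E'
from h import *
p,d=grab('side','s3');W=pts('side',d)
def g(W,u0,u1,v0,v1,a,b,nm):
    q=W[v0:v1,u0:u1].reshape(-1,3);q=q[(q[:,2]>a)&(q[:,2]<b)]
    if len(q)<4: print(nm,len(q)); return
    A=np.c_[q[:,:2]-q[:,:2].mean(0),np.ones(len(q))];c=np.linalg.lstsq(A,q[:,2],rcond=None)[0]
    print(nm,len(q),q.mean(0).round(1),'z-med',np.median(q[:,2]).round(1),'slope',c[:2].round(3))
g(W,305,360,170,228,140,160,'lid side')
q,d=grab('top','t3');W=pts('top',d)
g(W,295,360,150,215,140,160,'lid top');g(W,250,285,160,190,88,100,'post top');g(W,250,365,150,222,16,28,'foot top')
f=np.load('s2.npz');W2=pts('side',f['d']);g(W2,305,360,170,228,120,140,'lid before')
o=np.hstack([cv2.resize(p[150:260,285:380,::-1],(400,460)),cv2.resize(q[110:240,250:363,::-1],(400,460))]);cv2.imwrite('pics/c4.png',o)
s=telemetry.sense();print(s['tool_pos'],s['ft_force'],s['qd'].round(2))
E
```

```text
time: 15.68
tool_pos: [510.7, -38.0, 156.7]
tcp_rot: [-180.0, 0.0, -9.3]
ft_force: [-0.5, 0.1, -3.5]
finger_gap: 13.0
lid side 698 [509.3 -49.7 146.9] z-med 146.7 slope [-0.004 -0.003]
lid top 774 [481.3 -32.7 148.4] z-med 148.5 slope [ 0.008 -0.005]
post top 71 [532.1 100.1  94.9] z-med 95.3 slope [0.023 0.024]
foot top 610 [493.1  36.5  22.2] z-med 22.2 slope [-0.007  0.01 ]
lid before 848 [509.5 -46.2 127.3] z-med 127.2 slope [ 0.007 -0.005]
[510.71852684 -38.01205781 156.75030702] [-0.42598399 -0.64695887 -1.88568922] [ 0.1  -0.06  0.06  0.06 -0.01 -0.02]
```

View pics/c4.png

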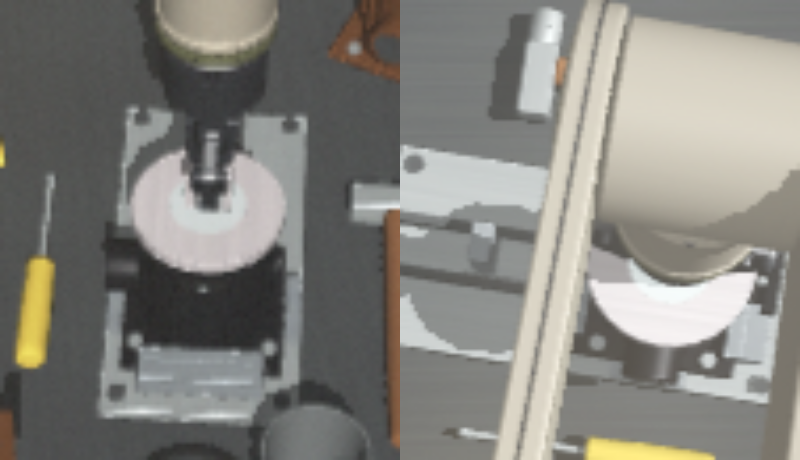

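The pictures show the lid held level, about 19 mm up. The pot foot is still at z≈22 mm, and the post has not moved.

```bash
python3 -c "
from bench import job;print(job.hand_in())"
```

```text
the job is handed in; nothing more can be done
None
```

I clamped the pot, pulled the lid free, and handed the job in at about 16 s with the lid still in the grip. No verdict was reported.

- **Clamp:** I slid the jaw about 40 mm shut and pressed until the wrist read about 40 N, then eased off and let go. The post then stood 139.8 mm from the handle, against 140 mm expected when shut, and it was in the same place after the lift.
- **Lid:** It was pulled up by its handle in 1.5 mm steps. The pull was about 12 N before it broke free, then fell to about the lid's weight, 2–3.5 N.
- **Last checks:**
  - The lid is 19–20 mm above the rim and level (slope under 0.01).
  - The tool is within about 1 mm of where the handle was measured before the pull.
  - The pot's foot top is at 22 mm, so the pot did not lift.
  - No loose thing looked moved in the last crops, though they showed only the ones near the fixture and I did not measure positions.
- **Disagreement:** The two cameras differed by about 2 mm in height (lid top at 146.7 and 148.5 mm). That is within the calibration and does not affect the result.

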